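# Proof-pull a key charm on the bench pull tester and hold it at the mark

### The arm

A 6-joint arm with a two-finger parallel gripper is mounted at the origin on the work surface. World frame = base frame: x ahead of the robot, y to its left, z up, the work surface at z = 0. Lengths are in m, angles in rad, forces in N, time in s.
With the tool pointing down it reaches from about 0.375 to 0.9 m from the base axis. Payload 3.1 kg.
Tool frame: the origin (TCP) lies on the centre line of the jaws, within the pads' length; the fingertips stand 14 mm ahead of it and the grasp point (between the pads) lies 5 mm behind it; z points along the fingers, y is the line along which they close (so a half turn about z gives the same grasp; the last joint's range is limited). The gripper opens to 87 mm and grips with 3 to 60 N. Pads are 19 mm wide; open, the fingers measure 117 mm over their backs; the gripper's body (75 mm by 190 mm) begins 51 mm behind the grasp point.
Start: joints at [-1.431, 0.527, 1.433, -0, 1.181, -0.178], TCP at [0.195, -0.594, 0.2] pointing down, gripper open.
Joint ranges: [-3.08, 3.08], [-0.75, 2.2], [0.22, 2.44], [-1.43, 4.57], [0, 2.65], [-2.85, 2.85]. Speed limits (rad/s): [2.79, 2.79, 3.14, 3.14, 3.14, 3.14].

### API

Orientations are given as a unit quaternion [x, y, z, w].
In Python, from rig import robot gives the robot as it stands.
- The arm moves only by the tool move_arm, never from a script. Its argument "commands" is a list of rows, each an object with "hand": the finger opening in cm, from 0 to 8.7; "travel": the shift along the tool's x, y, z in cm, a list of three; "twist": the turn, a rotation vector about the tool's x, y, z in degrees, a list of three. In form: [{"hand": hand, "travel": [dx, dy, dz], "twist": [wx, wy, wz]}, ...]. A call has 1 to 5 rows; each row shifts and turns the commanded pose from where the row before left it, along the tool's axes as they then stand; what a row does not reach is not made up. A row lasts 1/12 s, in which the tool goes at most 41.7 mm and 7.16 degrees, less where a joint would pass 70% of its speed; a pose out of reach is approached as far as the arm can. A call is refused whole if a number of a shift passes 4.17 or a number of a turn 7.16, either way. A call with a gripper value outside its range is refused whole. The fingers move at their own pace and stop on an object; "force" is the grip in N (left out, the last holds). Time passes only in rows, so rows that do not move let the fingers close. It gives the time, the measured TCP pose, the force, the opening and the grip force at its end, in the units of the state.
- robot.get_obs(): the state, without advancing time (a new reading comes with each control period).
- robot.camera(name): name is "scene" or "top" or "wrist"; returns a dict with "frame" (384x512x3 uint8, red, green, blue), "fov_y" (degrees; the focal length in pixels is half the picture's height over the tangent of half this angle, whatever the lens; pixels are square), "cx", "cy" (the principal point, pixels), "extrinsics" (4x4, takes a point from camera to world coordinates); the wrist camera has in their place "T_tool_cam" (4x4, takes a point from camera to tool coordinates, whose origin is the TCP and whose axes are the flange's). Camera axes: x right, y down, z forward; pixel columns grow to the right and rows downward; lengths in m; the calibration is good to about 2 mm. A picture is of the moment at which its call begins: read the wrist's pose just before it. There is no depth.
- robot.hand_in(): hands the job in; it is judged then, once.
The state is a dict: "time": time; "q": joint angles; "joint_velocities": joint speeds; "joint_torque": joint torques, N m; "position": TCP position; "tool_rot": TCP orientation; "ft_force": force on the tool from outside, world axes, zero at the start; "moment": the same for the moment, N m; "grip_width": finger opening in m; "grip_force": force on a finger pad.
Only numpy, scipy, OpenCV 4.12 (cv2) and the standard library are available. Lean on these libraries where they do the work, as an engineer would, in place of code of your own. Each camera call takes 0.05 s, during which the arm holds its last target. There are 200 camera calls.

### The job

Test the charm that has the steel eye: hang its eye over the headed pin of the pull tester, then, pulling by the charm and not by the slide, draw the sprung slide out until its pointer lines up with the fin of the mark clip, without pulling well past it. Finish while still holding it there: keep your grip on the charm, pointer at the mark, and do not let go. Leave the other things on the table where they are.

Things in the scene. Friction and masses are not known exactly. Their poses are not given: they have to be found in the camera images.
- charm: the sample: robot-figure key charm of hard plastic lying on its back, the only one with a steel ring (eye) fixed beyond its head. White trunk 40 long (x), 26 wide (y), 20 thick, flat sides: grip it across y here. Grey head 24 wide, x +17 to +33; grey legs to x -40; ring to x +73. Origin: centre of the trunk's underside; +x runs from legs to eye, z up. 60 g
- eye (a point): centre of the charm's steel ring, 55 mm along +x from the charm's origin and 10 mm above its underside; the ring lies flat in the charm's x-y plane, hole 26 mm across, outside 36 mm, wire 5 mm thick, hole axis = charm z
- tester: pull tester, fixed to the bench: grey base plate 12 thick, x -120 to +150, y -60 to +60; two guide rods along x (tops 27 above the bench), end bar 32 high at the front, aluminium spring housing 60 high, 60 wide, x +48 to +148 at the back. Origin at bench level under the pin at rest, z up; the slide is pulled out along the tester's -x (roughly towards the robot)
- slide: steel block on the rods, 52 long, 64 wide, top 45 above the bench, carrying the upright pin and the pointer; its front face is 12 in front (-x) of the pin. Origin as the tester's at rest; moves along the tester's -x by 0 to 85 mm. A spring draws it home: about 4 N at rest plus 1 N per 10 mm of pull; let go, it returns
- pin (a point): on the axis of the slide's upright pin, at the underside of its head, 67 mm above the bench. Pin 8 thick, rising from the slide's top (45 above the bench); head 12 across, 5 thick. The eye goes down over the head and sits between slide top and head. Under pull the pin bears on the ring's far side: the eye's centre then lies about 9 mm in front (-x) of the pin
- pointer (a point): tip of the slide's pointer, a thin dark bar sticking out 18 mm from the slide's left (+y) side, level with the pin in x, 40 mm above the bench, 50 mm to +y of the pin
- mark: the mark: dark steel clip 14 x 10 x 22 mm standing on the left (+y) edge of the tester's base, with an upright steel fin 3 mm thick (along x) on top. Fixed; its place along the tester varies (30 to 65 mm in front of the pointer at rest). Axes parallel to the tester's; origin at the clip's foot, in the fin's middle plane
- mark_fin (a point): the fin's inner end, 28 mm above the clip's foot. The pointer is at the mark when both have the same place along the tester's x; they pass one another without touching
- blank: bystander: a like charm without an eye; origin at the centre of the trunk's underside
- roll: bystander: cardboard-coloured tape roll, 64 mm across, 24 mm high, lying flat; origin under its centre
- carton: bystander: small cardboard carton 70 x 90 x 50 mm; origin under its centre
Not all that is in view belongs to the job. Leave any blue or orange look-alike of the charm alone.

How it is judged:
On the way, in this order (a step that is already met when the one before it is completed fails the run):
1. the charm's eye is over the pin, below its head (horizontal distance between eye and pin below 0.014 m and z of eye in the frame of pin below 0 m), for 0.1 s.
2. the slide is drawn out to the mark by the charm (x of pointer in the frame of mark between -0.006 and 0.006 m and contact force between charm and slide above 2 N), for 0.3 s.
At the end, for the whole second after the job is handed in: Pointer still and within 6 mm of the fin along the tester; eye over the pin, below its head; fingers grip the charm and the charm alone holds the slide out (over 2 N between charm and slide); arm and fingers off the slide, charm off the mark (all of step 1 and all of step 2 and linear speed of slide below 0.01 m/s and contact force between the fingers and charm above 2 N and contact force between each of the arm, the fingers and slide below 0.5 N and contact force between charm and mark below 0.5 N); the arm keeps its last pose, push and grip.
It fails at once if the slide is pulled more than 15 mm past the mark (x of pointer in the frame of mark below -0.015 m).
It fails at once if a bystander is moved more than 30 mm (distance of any of blank, roll, carton from where it was at the start of the episode above 0.03 m).
It also fails if it takes over 54 s, if anything falls off the work surface, if the arm or the gripper's body presses on something with over 40 N, if the wrist force passes 120 N, or if a joint passes its speed limit or range.

## Working session

There is one attempt and no reset: what is moved stays moved. The work goes in short steps, Python scripts to look and compute and a tool call to move; the robot and the scene stay as the last step left them, time stands still between calls to the robot, and variables do not carry over. Pictures are saved under pics/ and viewed, at most 10 in all, crops included, and the job is handed in when it is done.

Besides the shell and the picture viewer there is one more tool, called after "Request:" as a command line: name --argument value ..., lists and objects as JSON in quotes. move_arm: Moves the arm, as the interface text tells. Its arguments: {"type":"object","properties":{"commands":{"type":"array"},"force":{"type":"number"}},"required":["commands"]}

```bash
mkdir -p pics
cat > h.py <<'E'
import numpy as np, cv2
from scipy.spatial.transform import Rotation as R
from rig import robot
def cam(n):
    o=robot.get_obs(); c=robot.camera(n); f=c["frame"]; K=f.shape[0]/2/np.tan(np.radians(c["fov_y"])/2)
    if n=="wrist":
        T=np.eye(4);T[:3,:3]=R.from_quat(o["tool_rot"]).as_matrix();T[:3,3]=o["position"];E=T@np.array(c["T_tool_cam"])
    else: E=np.array(c["extrinsics"])
    return dict(f=f,K=K,cx=c["cx"],cy=c["cy"],E=E)
def ray(c,u,v,z):
    d=c["E"][:3,:3]@np.array([(u-c["cx"])/c["K"],(v-c["cy"])/c["K"],1]); o=c["E"][:3,3]
    return o+d*(z-o[2])/d[2]
def proj(c,p):
    q=np.linalg.inv(c["E"])@np.append(p,1); return q[:2]/q[2]*c["K"]+[c["cx"],c["cy"]]
def save(n,f): cv2.imwrite("pics/"+n+".png",f[:,:,::-1])
E
python3 - <<'E'
from h import *
import pickle
for n in["top","scene"]:
    c=cam(n);pickle.dump(c,open(n+".pkl","wb"));save(n,c["f"]);print(n,c["K"],c["cx"],c["cy"],c["E"].round(3).tolist())
print(robot.get_obs())
E
```

```text
top 490.3321244426959 251.58223571272208 190.78660290150913 [[0.006, -0.991, 0.131, 0.321], [-1.0, -0.006, -0.002, -0.093], [0.002, -0.131, -0.991, 1.418], [0.0, 0.0, 0.0, 1.0]]
scene 400.7499352633287 259.3540937936522 187.96968770484997 [[0.504, 0.642, -0.577, 1.015], [0.864, -0.365, 0.348, -0.376], [0.013, -0.674, -0.739, 0.739], [0.0, 0.0, 0.0, 1.0]]
{'time': 0.1, 'q': array([-1.43147685e+00,  5.28373327e-01,  1.43378254e+00, -4.42308964e-05,
        1.18134796e+00, -1.78482642e-01]), 'joint_velocities': array([ 0.00025398, -0.00221013, -0.00196577, -0.00066111, -0.00064118,
       -0.00236205]), 'joint_torque': array([-4.35591874e-04, -4.40986669e+01, -1.77150428e+01,  6.35657413e-02,
        5.33983216e-02, -3.69135353e-05]), 'position': array([ 0.19522709, -0.59299621,  0.19876676]), 'tool_rot': array([ 9.87399985e-01,  1.58241446e-01, -1.73675923e-06, -9.55803821e-04]), 'ft_force': array([-0.55559448,  0.01722519, -0.27557761]), 'moment': array([0.00919775, 0.0171003 , 0.01360956]), 'grip_force': 0.0, 'grip_width': 0.08723408749921147}
```

View pics/top.png

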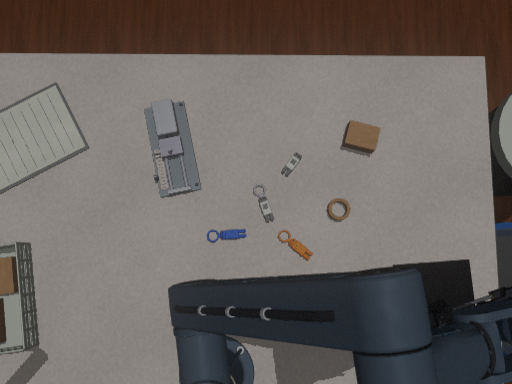

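View pics/scene.png

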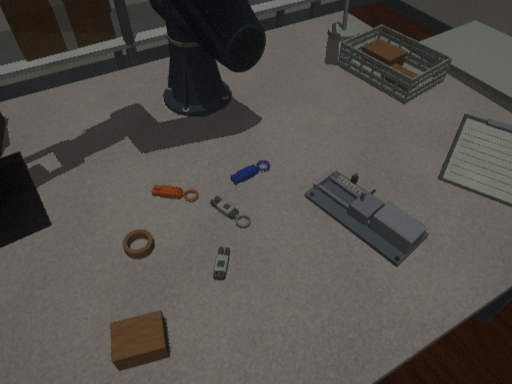

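Top view candidates: white charm with steel ring (265,208; ring 259,190), white without ring (291,164) = blank, blue (228,235), orange (297,246). The first fits, being white with a steel eye. I'll confirm it in an enlarged crop.

Run:
```python
from h import *
import pickle
t=pickle.load(open("top.pkl","rb"));s=pickle.load(open("scene.pkl","rb"))
a=cv2.resize(t["f"][90:205,135:210],None,fx=5,fy=5,interpolation=2)
b=cv2.resize(t["f"][145:230,240:305],None,fx=5,fy=5,interpolation=2)
b=cv2.copyMakeBorder(b,0,575-425,0,0,0)
save("crop",np.hstack([a,b]))
for n,u,v,z in [("ring",259,190,.01),("trunk",265.5,208,.02),("legs",269,221,.02),("blank",291,164,.02)]: print(n,ray(t,u,v,z).round(3))
for n,u,v,z in [("ring",243.5,220.5,.01),("trunk",225,207,.02)]: print(n,ray(s,u,v,z).round(3))
```

```text
ring [ 0.51  -0.117  0.01 ]
trunk [ 0.457 -0.136  0.02 ]
legs [ 0.42  -0.146  0.02 ]
blank [ 0.586 -0.209  0.02 ]
ring [ 0.515 -0.115  0.01 ]
trunk [ 0.465 -0.137  0.02 ]
```

View pics/crop.png

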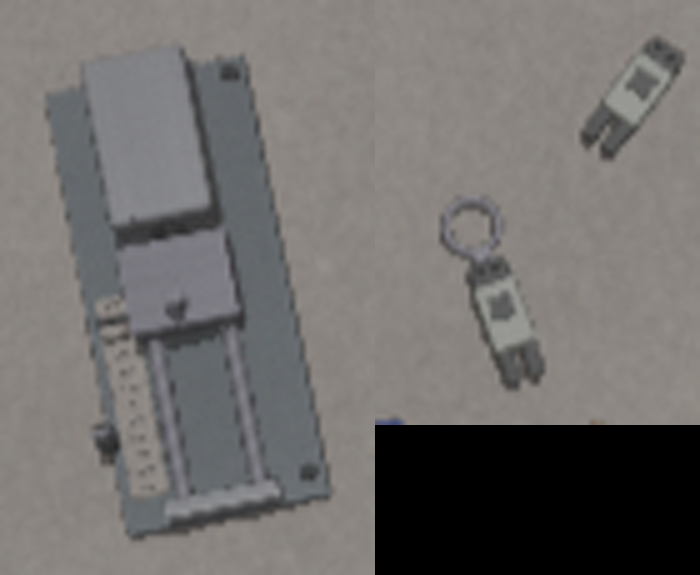

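The picture confirms it: the charm with the steel ring (crop 470,228 → 259,190), a bare blank above right, the tester with pin (171,150), and the mark clip (156,178). Next, the tester frame.

Run:
```python
from h import *
import pickle
t=pickle.load(open("top.pkl","rb"));s=pickle.load(open("scene.pkl","rb"))
C=[ray(t,u/5+135-.4,v/5+90-.4,.012)[:2] for u,v in[(131,537),(329,494),(243,57),(46,96)]]
C=np.array(C);print(C.round(3), np.linalg.norm(C-np.roll(C,1,0),axis=1).round(3))
x=(C[3]+C[2]-C[0]-C[1]);x/=np.linalg.norm(x);print("yaw",np.degrees(np.arctan2(x[1],x[0])))
y=np.array([-x[1],x[0]]);o=C.mean(0)-.015*x;print("origin",o)
pt=ray(t,180/5+134.6,299/5+89.6,.072);mk=ray(t,105/5+134.6,432/5+89.6,.035);print(pt,mk)
for n,p in(("pin",pt),("mark",mk)): print(n,x@(p[:2]-o),y@(p[:2]-o))
```

```text
[[0.488 0.166]
 [0.514 0.053]
 [0.775 0.109]
 [0.75  0.225]] [0.269 0.117 0.267 0.118]
yaw 12.309845227164221
origin [0.61700333 0.13492634]
[0.61516297 0.13201027 0.072     ] [0.54551328 0.17887017 0.035     ]
pin -0.002419755892837231 -0.002456666546770051
mark -0.0604776782137425 0.058175076700185936
```

Request:
move_arm --commands '[{"hand":8.7,"travel":[3.2,-2.5,0],"twist":[0,0,0]},{"hand":8.7,"travel":[3.2,-2.5,0],"twist":[0,0,0]},{"hand":8.7,"travel":[3.2,-2.5,0],"twist":[0,0,0]},{"hand":8.7,"travel":[3.2,-2.5,0],"twist":[0,0,0]},{"hand":8.7,"travel":[3.2,-2.5,0],"twist":[0,0,0]}]'

```text
time: 0.52
position: [0.3087, -0.423, 0.1992]
tool_rot: [0.987, 0.158, -0.0, -0.001]
ft_force: [0.1, 0.1, 1.1]
grip_width: 0.0867
grip_force: 0.0
```

Request:
move_arm --commands '[{"hand":8.7,"travel":[2.9,-2.8,0],"twist":[0,0,0]},{"hand":8.7,"travel":[2.9,-2.8,0],"twist":[0,0,0]},{"hand":8.7,"travel":[2.9,-2.8,0],"twist":[0,0,0]},{"hand":8.7,"travel":[2.9,-2.8,0],"twist":[0,0,0]},{"hand":8.7,"travel":[2.9,-2.8,0],"twist":[0,0,0]}]'

```text
time: 0.93
position: [0.4025, -0.2446, 0.1995]
tool_rot: [0.987, 0.158, -0.0, -0.0]
ft_force: [0.4, -0.1, -0.3]
grip_width: 0.0869
grip_force: 0.0
```

Request:
move_arm --commands '[{"hand":8.7,"travel":[2.9,-2.8,0],"twist":[0,0,0]},{"hand":8.7,"travel":[2.9,-2.8,0],"twist":[0,0,0]},{"hand":8.7,"travel":[2.9,-2.8,0],"twist":[0,0,0]},{"hand":8.7,"travel":[0,0,0],"twist":[0,0,0]},{"hand":8.7,"travel":[0,0,0],"twist":[0,0,0]}]'

```text
time: 1.35
position: [0.459, -0.1375, 0.1994]
tool_rot: [0.987, 0.161, -0.0, -0.0]
ft_force: [0.8, -0.3, 0.6]
grip_width: 0.0868
grip_force: 0.0
```

Run:
```python
from h import *
import pickle
o=robot.get_obs();print(o["position"],o["tool_rot"])
c=cam("wrist");pickle.dump(c,open("w1.pkl","wb"));save("w1",c["f"]);print(c["K"],c["E"].round(3).tolist())
```

```text
[ 0.45896113 -0.13745005  0.19940312] [ 9.86976225e-01  1.60865759e-01 -3.47620544e-04 -1.35642248e-04]
274.11654211078803 [[0.317, -0.906, -0.28, 0.538], [-0.949, -0.303, -0.093, -0.112], [-0.0, 0.295, -0.955, 0.385], [0.0, 0.0, 0.0, 1.0]]
```

View pics/w1.png

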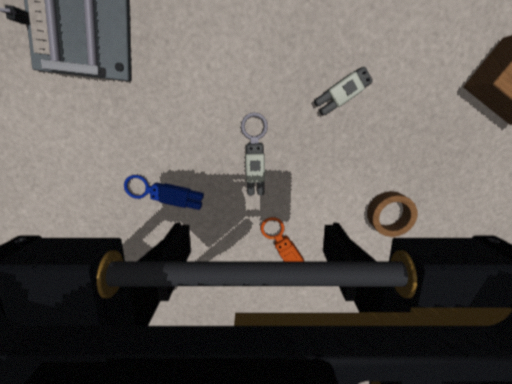

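The wrist view shows the charm's ring at (254,126), trunk about (255,163), legs to (255,194). Blue ends at (203,200), orange's ring is at (272,228).

Run:
```python
from h import *
import pickle
c=pickle.load(open("w1.pkl","rb"))
g=cv2.cvtColor(c["f"],cv2.COLOR_RGB2GRAY)
w=c["f"][140:200,235:275].astype(int)
hsv=cv2.cvtColor(c["f"],cv2.COLOR_RGB2HSV)
m=((hsv[:,:,2]>150)&(hsv[:,:,1]<40)).astype(np.uint8);m2=np.zeros_like(m);m2[150:188,242:270]=m[150:188,242:270]
print(m2.sum(),cv2.minAreaRect(np.argwhere(m2)[:,::-1].astype(np.float32)))
tc=cv2.minAreaRect(np.argwhere(m2)[:,::-1].astype(np.float32))[0]
T=ray(c,*tc,.02)
# ring: dark-ish vs table
rr=g[108:145,236:274];print("\n".join("".join("#" if v<112 else "." if v<135 else " " for v in r) for r in rr));print(np.percentile(rr,[5,25,50,75,95]))
Rg=ray(c,254,126,.0125)
d=(Rg-T)[:2];yaw=np.arctan2(d[1],d[0]);print("trunk",T,"ring",Rg,np.linalg.norm(d),np.degrees(yaw))
x=np.array([np.cos(yaw),np.sin(yaw)]);y=np.array([-x[1],x[0]])
for n,u,v,z in[("blueleg",203,200,.015),("bluetop",185,182,.015),("orange ring",272,217,.01),("legs",255,194,.01),("blank",318,108,.01)]:
    p=ray(c,u,v,z)[:2]-T[:2];print(n,x@p,y@p)
```

```text
285 ((255.5, 162.0), (24.0, 27.0), 90.0)
                                      
                                      
                                      
                                      
              .....                   
             ...........              
          ................            
         ........###.... ..           
        ......#########.....          
       .....###...#######....         
       .....#.     ...#####..         
       ......         ..###....       
      .....             .###...       
     ......              .##....      
    .#....               .##....      
    .#....                ###...      
    .#....                .##...      
    .....                 .##...      
    .#...                  ##...      
    ##...                 .##...      
    .#....                .##...      
    .#....                ###...      
    .##...               .###...      
    .##....              .##...       
    ..#....             .##....       
     .##....           ..##...        
      ..#.....       ..##....         
       .##........ ..###.....         
        .##....##...##......          
         .##...............           
          ..##..     .....            
            ..#.      ..              
             ...                      
             .#..  ...                
            .##.......####.           
          .################           
         .#################.          
[100. 127. 148. 152. 156.]
trunk [ 0.4706847 -0.1333235  0.02     ] ring [ 0.51439768 -0.11666416  0.0125    ] 0.04677989572831677 20.862207527949295
blueleg -0.05255927260973328 0.07709361824440768
bluetop -0.025067369026828344 0.09954880467939299
orange ring -0.08481259837188451 -0.02062690178029374
legs -0.048291813954695346 0.0028242585566985406
blank 0.06599977708536803 -0.08451955052072513
```

Request:
move_arm --commands '[{"hand":8.7,"travel":[0.4,-0.15,3.8],"twist":[0,0,-0.8]},{"hand":8.7,"travel":[0,0,4.0],"twist":[0,0,0]},{"hand":8.7,"travel":[0,0,4.0],"twist":[0,0,0]},{"hand":8.7,"travel":[0,0,3.0],"twist":[0,0,0]},{"hand":8.7,"travel":[0,0,0],"twist":[0,0,0]}]'

```text
time: 1.82
position: [0.4575, -0.1368, 0.0467]
tool_rot: [0.987, 0.164, -0.005, -0.004]
ft_force: [-0.9, -0.2, -0.3]
grip_width: 0.0873
grip_force: 0.0
```

Request:
move_arm --commands '[{"hand":8.7,"travel":[0,0,1.5],"twist":[0,0,0]},{"hand":8.7,"travel":[0,0,1.5],"twist":[0,0,0]},{"hand":8.7,"travel":[0,0,0.5],"twist":[0,0,0]},{"hand":8.7,"travel":[0,0,0],"twist":[0,0,0]},{"hand":8.7,"travel":[0,0,0],"twist":[0,0,0]}]'

```text
time: 2.23
position: [0.4624, -0.1381, 0.0177]
tool_rot: [0.986, 0.165, 0.001, 0.001]
ft_force: [-0.8, -0.9, -0.3]
grip_width: 0.0871
grip_force: 0.0
```

Request:
move_arm --commands '[{"hand":5,"travel":[0,0,0],"twist":[0,0,0]},{"hand":3.5,"travel":[0,0,0],"twist":[0,0,0]},{"hand":2.0,"travel":[0,0,0],"twist":[0,0,0]},{"hand":2.0,"travel":[0,0,0],"twist":[0,0,0]},{"hand":2.0,"travel":[0,0,0],"twist":[0,0,0]}]' --force 40

```text
time: 2.65
position: [0.4622, -0.137, 0.0171]
tool_rot: [0.986, 0.165, 0.0, 0.0]
ft_force: [-0.6, 0.9, -0.4]
grip_width: 0.0614
grip_force: 0.0
```

Request:
move_arm --commands '[{"hand":2.0,"travel":[0,0,0],"twist":[0,0,0]},{"hand":2.0,"travel":[0,0,0],"twist":[0,0,0]},{"hand":2.0,"travel":[0,0,0],"twist":[0,0,0]},{"hand":2.0,"travel":[0,0,0],"twist":[0,0,0]},{"hand":2.0,"travel":[0,0,0],"twist":[0,0,0]}]'

```text
time: 3.07
position: [0.4619, -0.1369, 0.0166]
tool_rot: [0.986, 0.165, -0.0, -0.0]
ft_force: [-0.0, -0.7, -0.4]
grip_width: 0.0281
grip_force: 0.0
```

Request:
move_arm --commands '[{"hand":2.0,"travel":[0,0,0],"twist":[0,0,0]},{"hand":2.0,"travel":[0,0,0],"twist":[0,0,0]},{"hand":2.0,"travel":[0,0,0],"twist":[0,0,0]},{"hand":2.0,"travel":[0,0,0],"twist":[0,0,0]},{"hand":2.0,"travel":[0,0,0],"twist":[0,0,0]}]'

```text
time: 3.48
position: [0.462, -0.137, 0.0166]
tool_rot: [0.986, 0.165, -0.0, -0.0]
ft_force: [-0.3, -0.5, 0.1]
grip_width: 0.0202
grip_force: 0.0
```

The fingers closed to 20 mm with no force, less than the trunk's 26 mm. I'll look.

Run:
```python
from h import *
c=cam("wrist");s=cam("scene");t=cam("top")
a=cv2.resize(s["f"][150:250,150:290],(560,400),interpolation=2)
b=cv2.resize(t["f"][170:245,200:310],(560,400))
save("w2",cv2.resize(c["f"],(800,600))); save("s2",a)
print(proj(c,[.462,-.137,.02]))
```

```text
[255.00104409 227.2003291 ]
```

View pics/w2.png

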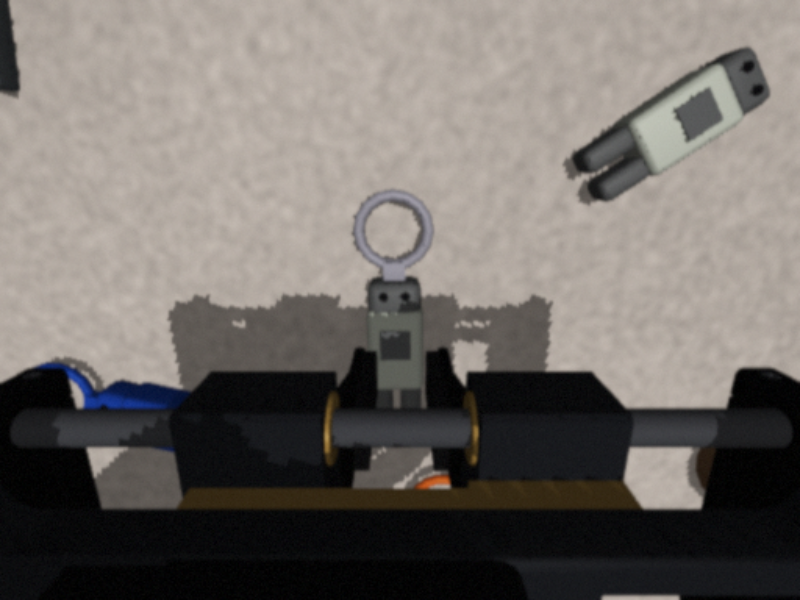

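Run:
```python
from h import *
o=robot.get_obs();print(o["grip_width"],o["grip_force"],o["time"],o["position"],o["ft_force"])
c=cam("wrist");save("w3",cv2.resize(c["f"][170:310,170:340],(800,600),interpolation=2))
p=np.array([.4622,-.137,.0]);y=np.array([.325,-.946,0])
for w in(.010,.013):
  for z in(.003,.02): print(w,z,proj(c,p+y*w+[0,0,z]),proj(c,p-y*w+[0,0,z]))
```

```text
0.019930929706073658 0.0 3.6333 [ 0.46196717 -0.13698385  0.01664718] [ 0.54394297 -0.31288712  0.10669457]
0.01 0.003 [267.97169709 217.88454918] [242.38109613 217.89063491]
0.01 0.02 [268.92682424 226.94334355] [241.23713585 226.95014627]
0.013 0.003 [271.81018915 217.88363634] [238.5424079 217.8915478]
0.013 0.02 [273.08016267 226.94232317] [237.08356775 226.95116671]
```

View pics/w3.png

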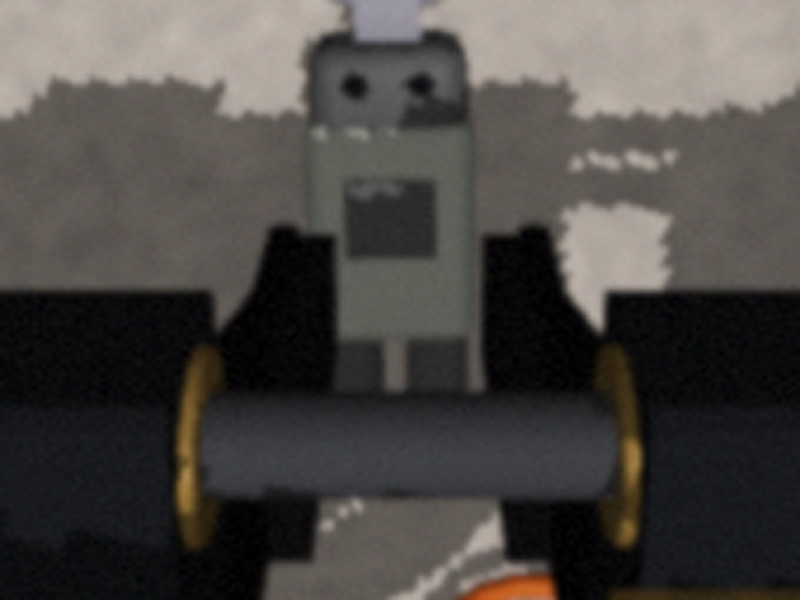

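Run:
```python
from h import *
s=cam("scene");save("s3",cv2.resize(s["f"][120:240,170:310],(700,600),interpolation=2))
for z in(.0,.003,.0166,.05): print(z,(proj(s,[.462,-.137,z])-[170,120])*5)
```

```text
0.0 [273.60317004 457.16618529]
0.003 [273.27813796 453.15845076]
0.0166 [271.78536115 434.75210419]
0.05 [267.97965318 387.82668359]
```

View pics/s3.png

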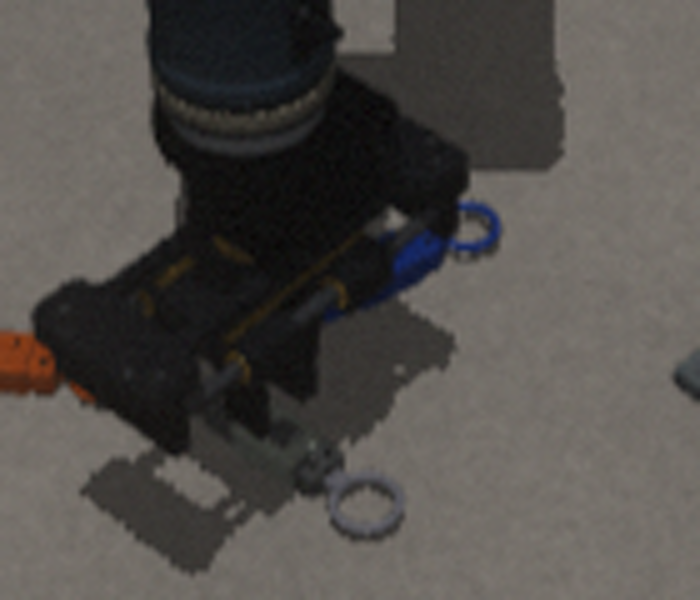

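The scene crop shows the fingertips at about (265,435) and (310,400), above the trunk, about 25 mm up. The real tips are higher than the TCP figure implies. I'll open a little and go down in small steps, watching the force.

Request:
move_arm --commands '[{"hand":5.5,"travel":[0,0,0],"twist":[0,0,0]},{"hand":5.5,"travel":[0,0,0],"twist":[0,0,0]},{"hand":5.5,"travel":[0,0,0],"twist":[0,0,0]},{"hand":5.5,"travel":[0,0,0],"twist":[0,0,0]},{"hand":5.5,"travel":[0,0,0],"twist":[0,0,0]}]'

```text
time: 4.15
position: [0.4619, -0.137, 0.0166]
tool_rot: [0.986, 0.165, -0.0, -0.0]
ft_force: [0.3, 0.9, -0.0]
grip_width: 0.0455
grip_force: 0.0
```

Request:
move_arm --commands '[{"hand":5.5,"travel":[0,0,0.2],"twist":[0,0,0]},{"hand":5.5,"travel":[0,0,0],"twist":[0,0,0]},{"hand":5.5,"travel":[0,0,0.2],"twist":[0,0,0]},{"hand":5.5,"travel":[0,0,0],"twist":[0,0,0]},{"hand":5.5,"travel":[0,0,0],"twist":[0,0,0]}]'

```text
time: 4.57
position: [0.4618, -0.1369, 0.0125]
tool_rot: [0.986, 0.165, -0.0, -0.0]
ft_force: [0.4, -0.5, -0.4]
grip_width: 0.0549
grip_force: 0.0
```

Run:
```python
from h import *
import pickle
o=robot.get_obs();print(o["position"],o["grip_width"],o["ft_force"])
# compare finger tips in wrist cam: T_tool_cam
c=robot.camera("wrist");print(np.array(c["T_tool_cam"]).round(4).tolist())
w=cam("wrist");p=o["position"];X=R.from_quat(o["tool_rot"]).as_matrix()
for x in(-.0095,.0095):
  for z in(.014,-.005,-.02): print(x,z,[proj(w,p+X@[x,s*o["grip_width"]/2,z]).round(1).tolist() for s in(-1,1)])
save("w4",cv2.resize(w["f"][150:350,150:360],(800,600),interpolation=2))
```

```text
[ 0.46184817 -0.13688828  0.01246761] 0.05493089338610018 [ 0.39326443 -0.52304052 -0.40778463]
[[-0.001, -0.9556, -0.2947, 0.0827], [1.0, -0.001, -0.0, 0.0011], [-0.0003, -0.2947, 0.9556, -0.1852], [0.0, 0.0, 0.0, 1.0]]
-0.0095 0.014 [[220.4, 229.1], [289.6, 229.0]]
-0.0095 -0.005 [[217.2, 240.2], [292.7, 240.1]]
-0.0095 -0.02 [[214.1, 250.4], [295.5, 250.3]]
0.0095 0.014 [[219.5, 206.6], [290.5, 206.5]]
0.0095 -0.005 [[216.0, 215.9], [293.7, 215.8]]
0.0095 -0.02 [[212.8, 224.5], [296.7, 224.4]]
```

View pics/w4.png

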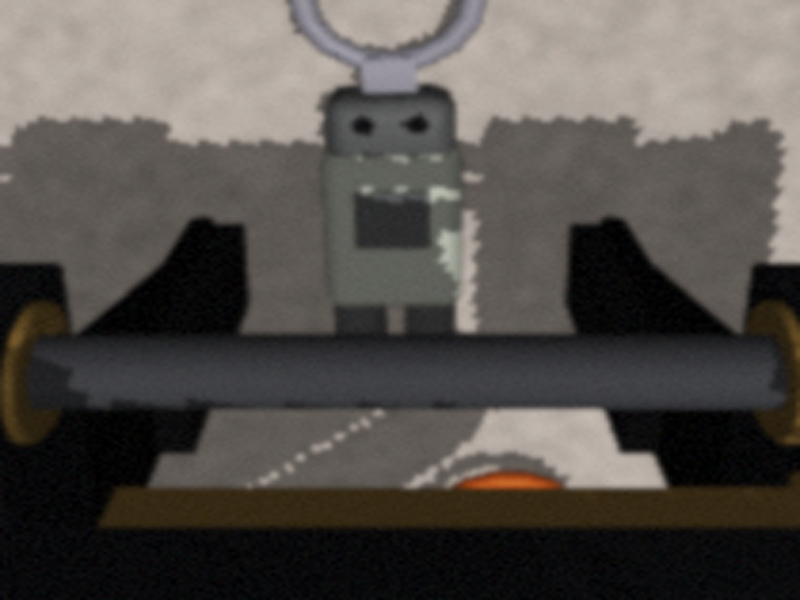

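The visible tips are at about tool z = -0.02, in the wrist view at (214,225), with the charm between them. So I need about 25 mm more descent, guarded by force.

Request:
move_arm --commands '[{"hand":5.5,"travel":[0.05,-0.1,0.5],"twist":[0,0,0]},{"hand":5.5,"travel":[0,0,0],"twist":[0,0,0]},{"hand":5.5,"travel":[0,0,0.5],"twist":[0,0,0]},{"hand":5.5,"travel":[0,0,0],"twist":[0,0,0]},{"hand":5.5,"travel":[0,0,0],"twist":[0,0,0]}]'

```text
time: 5.08
position: [0.4618, -0.1357, 0.0023]
tool_rot: [0.986, 0.165, -0.0, -0.0]
ft_force: [0.0, -0.7, 0.6]
grip_width: 0.0547
grip_force: 0.0
```

Run:
```python
from h import *
o=robot.get_obs();print(o["position"],o["grip_width"],o["ft_force"],o["q"])
```

```text
[ 0.46184365 -0.13571626  0.00225453] 0.0546680353631432 [ 0.04112842 -0.67548762  0.56859664] [-5.18497672e-01  6.90355265e-01  1.93465532e+00  1.24163417e-06
  5.17495009e-01  7.20537690e-01]
```

No contact with TCP z at 2 mm, so the fingers really are shorter than stated. I'll continue in small steps.

Request:
move_arm --commands '[{"hand":5.5,"travel":[0,0,0.4],"twist":[0,0,0]},{"hand":5.5,"travel":[0,0,0],"twist":[0,0,0]},{"hand":5.5,"travel":[0,0,0.4],"twist":[0,0,0]},{"hand":5.5,"travel":[0,0,0],"twist":[0,0,0]},{"hand":5.5,"travel":[0,0,0],"twist":[0,0,0]}]'

```text
time: 5.5
position: [0.462, -0.1358, -0.0056]
tool_rot: [0.986, 0.165, -0.0, -0.0]
ft_force: [0.4, 0.6, 1.2]
grip_width: 0.055
grip_force: 0.0
```

Request:
move_arm --commands '[{"hand":5.5,"travel":[0,0,0.3],"twist":[0,0,0]},{"hand":5.5,"travel":[0,0,0],"twist":[0,0,0]},{"hand":5.5,"travel":[0,0,0.3],"twist":[0,0,0]},{"hand":5.5,"travel":[0,0,0],"twist":[0,0,0]},{"hand":5.5,"travel":[0,0,0],"twist":[0,0,0]}]'

```text
time: 5.92
position: [0.462, -0.1358, -0.0115]
tool_rot: [0.986, 0.165, -0.0, -0.0]
ft_force: [-0.4, 0.3, -0.6]
grip_width: 0.055
grip_force: 0.0
```

Run:
```python
from h import *
o=robot.get_obs();print(o["position"],o["grip_width"],o["ft_force"])
s=cam("scene");w=cam("wrist")
a=cv2.resize(s["f"][150:250,190:270],(480,600),interpolation=2);b=cv2.resize(w["f"][170:270,200:310],(320,290),interpolation=2)
b=cv2.copyMakeBorder(b,0,310,0,0,0);save("sw5",np.hstack([a,b]))
```

```text
[ 0.46200393 -0.13579795 -0.01150899] 0.05497098537475259 [-0.39311318  0.33728575 -0.55077666]
```

View pics/sw5.png

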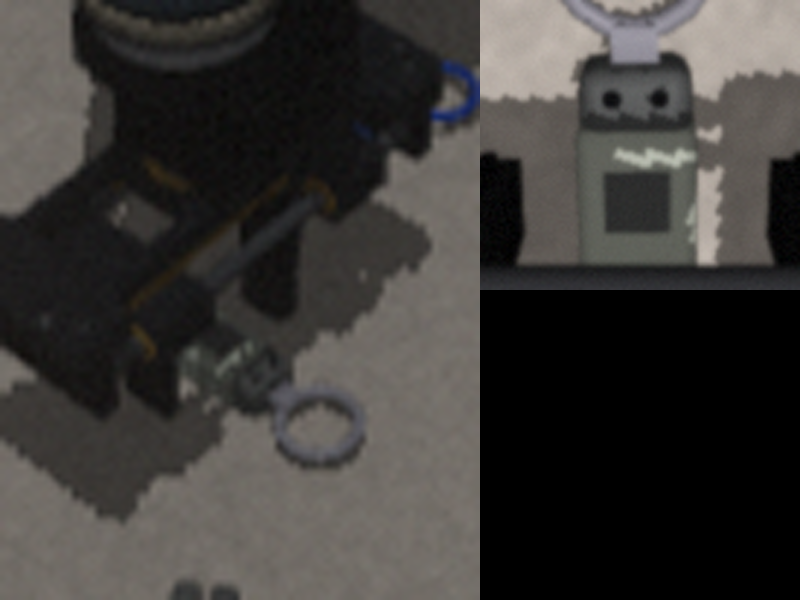

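The last view shows the fingers on both sides of the trunk, tips still just above the bench at (160,415) and (270,318), aligned. I'll go down in 2–3 mm steps until contact.

Run:
```python
from h import *
s=cam("scene");o=robot.get_obs();p=o["position"];X=R.from_quat(o["tool_rot"]).as_matrix()
for w in(.0275,.035,.042):
 for tz in(-.005,-.012,-.02,-.028): print(w,tz,(p+X@[0,0,tz])[2].round(3),[((proj(s,p+X@[.0095,k*w,tz])-[190,150])*6).round().tolist() for k in(-1,1)])
```

```text
0.0275 -0.005 -0.006 [[277.0, 350.0], [180.0, 432.0]]
0.0275 -0.012 0.001 [[276.0, 339.0], [179.0, 421.0]]
0.0275 -0.02 0.009 [[276.0, 326.0], [178.0, 408.0]]
0.0275 -0.028 0.017 [[275.0, 313.0], [177.0, 395.0]]
0.035 -0.005 -0.006 [[289.0, 339.0], [167.0, 443.0]]
0.035 -0.012 0.001 [[289.0, 328.0], [165.0, 432.0]]
0.035 -0.02 0.009 [[288.0, 315.0], [164.0, 420.0]]
0.035 -0.028 0.017 [[288.0, 302.0], [163.0, 407.0]]
0.042 -0.005 -0.006 [[301.0, 329.0], [154.0, 454.0]]
0.042 -0.012 0.001 [[301.0, 318.0], [152.0, 443.0]]
0.042 -0.02 0.009 [[300.0, 305.0], [151.0, 431.0]]
0.042 -0.028 0.017 [[300.0, 292.0], [150.0, 418.0]]
```

Request:
move_arm --commands '[{"hand":5.5,"travel":[0,0,0.2],"twist":[0,0,0]},{"hand":5.5,"travel":[0,0,0],"twist":[0,0,0]},{"hand":5.5,"travel":[0,0,0.2],"twist":[0,0,0]},{"hand":5.5,"travel":[0,0,0],"twist":[0,0,0]},{"hand":5.5,"travel":[0,0,0],"twist":[0,0,0]}]'

```text
time: 6.48
position: [0.462, -0.1358, -0.0155]
tool_rot: [0.986, 0.165, -0.0, -0.0]
ft_force: [0.2, 0.0, 0.5]
grip_width: 0.0551
grip_force: 0.0
```

Request:
move_arm --commands '[{"hand":5.5,"travel":[0,0,0.15],"twist":[0,0,0]},{"hand":5.5,"travel":[0,0,0],"twist":[0,0,0]},{"hand":5.5,"travel":[0,0,0.15],"twist":[0,0,0]},{"hand":5.5,"travel":[0,0,0],"twist":[0,0,0]},{"hand":5.5,"travel":[0,0,0],"twist":[0,0,0]}]'

```text
time: 6.9
position: [0.4621, -0.1358, -0.0184]
tool_rot: [0.986, 0.165, -0.0, -0.0]
ft_force: [0.3, -0.6, 0.2]
grip_width: 0.0551
grip_force: 0.0
```

Request:
move_arm --commands '[{"hand":2.0,"travel":[0,0,0],"twist":[0,0,0]},{"hand":2.0,"travel":[0,0,0],"twist":[0,0,0]},{"hand":2.0,"travel":[0,0,0],"twist":[0,0,0]},{"hand":2.0,"travel":[0,0,0],"twist":[0,0,0]},{"hand":2.0,"travel":[0,0,0],"twist":[0,0,0]}]' --force 40

```text
time: 7.32
position: [0.4621, -0.1359, -0.0183]
tool_rot: [0.986, 0.165, 0.0, -0.0]
ft_force: [0.1, 0.2, 0.3]
grip_width: 0.0296
grip_force: 0.4
```

Request:
move_arm --commands '[{"hand":2.0,"travel":[0,0,0],"twist":[0,0,0]},{"hand":2.0,"travel":[0,0,0],"twist":[0,0,0]},{"hand":2.0,"travel":[0,0,0],"twist":[0,0,0]}]'

```text
time: 7.57
position: [0.4621, -0.1358, -0.0183]
tool_rot: [0.986, 0.165, 0.0, -0.0]
ft_force: [-0.3, 0.2, -0.3]
grip_width: 0.0257
grip_force: 40.0
```

Gripped: 25.7 mm at 40 N. I'll lift, then move short of the pin and turn to the tester's yaw.

Request:
move_arm --commands '[{"hand":2.0,"travel":[0,0,-2],"twist":[0,0,0]},{"hand":2.0,"travel":[0,0,-3.5],"twist":[0,0,0]},{"hand":2.0,"travel":[0,0,-3.5],"twist":[0,0,0]},{"hand":2.0,"travel":[0,0,-3],"twist":[0,0,0]},{"hand":2.0,"travel":[1,-1.8,0],"twist":[0,0,0]}]'

```text
time: 7.98
position: [0.4701, -0.1197, 0.1068]
tool_rot: [0.986, 0.164, 0.005, 0.004]
ft_force: [0.7, -0.4, -0.6]
grip_width: 0.0258
grip_force: 40.0
```

Request:
move_arm --commands '[{"hand":2.0,"travel":[1.8,-3.3,0],"twist":[0,0,0]},{"hand":2.0,"travel":[1.8,-3.3,0],"twist":[0,0,0]},{"hand":2.0,"travel":[1.8,-3.3,0],"twist":[0,0,0]},{"hand":2.0,"travel":[1.8,-3.3,0],"twist":[0,0,0]},{"hand":2.0,"travel":[1.8,-3.3,0],"twist":[0,0,0]}]'

```text
time: 8.4
position: [0.4968, 0.0714, 0.1017]
tool_rot: [0.986, 0.165, -0.0, -0.0]
ft_force: [-0.1, -0.6, -1.0]
grip_width: 0.0257
grip_force: 40.0
```

Request:
move_arm --commands '[{"hand":2.0,"travel":[1.8,-3.5,0],"twist":[0,0,0]},{"hand":2.0,"travel":[0,0,0],"twist":[0,0,3.3]},{"hand":2.0,"travel":[0,0,0],"twist":[0,0,3.4]},{"hand":2.0,"travel":[0,0,0],"twist":[0,0,0]},{"hand":2.0,"travel":[0,0,0],"twist":[0,0,0]}]'

```text
time: 8.82
position: [0.5023, 0.1088, 0.1015]
tool_rot: [0.994, 0.108, -0.0, -0.0]
ft_force: [0.1, 0.3, -0.4]
grip_width: 0.0257
grip_force: 40.0
```

Run:
```python
from h import *
import pickle
o=robot.get_obs();print(o["position"],o["tool_rot"],o["grip_width"],o["grip_force"],o["ft_force"])
c=cam("wrist");c["p"]=o["position"];c["q"]=o["tool_rot"];pickle.dump(c,open("w6.pkl","wb"));save("w6",cv2.resize(c["f"],(800,600)))
X=R.from_quat(o["tool_rot"]).as_matrix()
print("eye pred",proj(c,o["position"]+X@[.055,0,-.0283]),"pinhead pred",proj(c,[.6155,.133,.072]))
```

```text
[0.50229433 0.10884976 0.10148712] [ 9.94130848e-01  1.08183942e-01 -3.04215357e-04 -9.78728186e-06] 0.025702160964374787 39.99987602233887 [ 0.14049577  0.30792156 -0.3636012 ]
eye pred [254.82041249 157.95474785] pinhead pred [256.09192058  59.08636019]
```

View pics/w6.png

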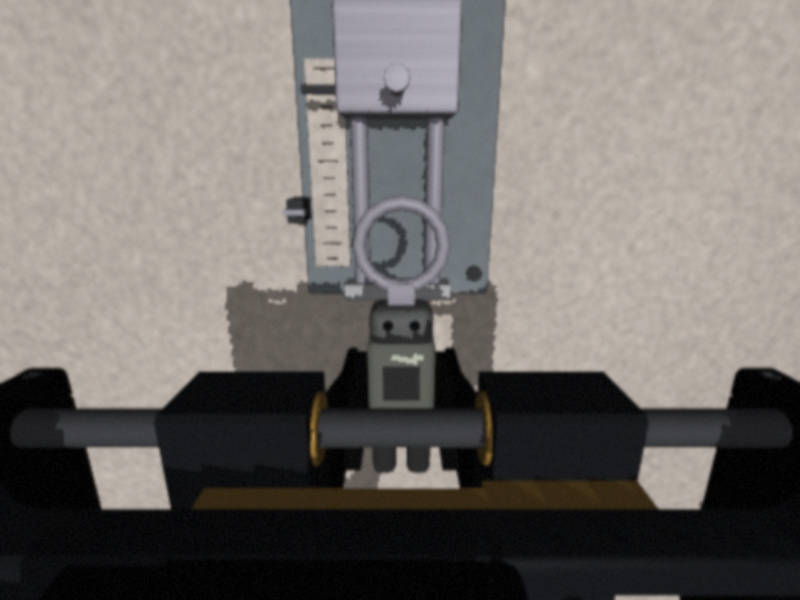

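The picture shows the pin head at (254,48), ring centre (257,156.5), pointer tip (194,56) and fin (190,135.5) in original pixels.

Run:
```python
from h import *
import pickle
c=pickle.load(open("w6.pkl","rb"));p=c["p"];X=R.from_quat(c["q"]).as_matrix()
k=1/1.5625
def r(u,v,z): return ray(c,u*k,v*k,z)
ta=np.radians(12.3);tx=np.array([np.cos(ta),np.sin(ta),0]);ty=np.array([-tx[1],tx[0],0])
eye=r(402,245,p[2]+.0283);print("eye tool",(X.T@(eye-p)).round(4),"ring dia",np.linalg.norm(r(356,245,eye[2])-r(448,245,eye[2])))
pin=r(397,76,.072);print("pin",pin)
g=lambda a,b:((r(*b,.012)-r(*a,.012))/np.linalg.norm(r(*b,.012)-r(*a,.012)))
for a,b in[((308,290),(292,3)),((490,290),(504,3)),]:
  d=g(a,b);print("plate edge yaw",np.degrees(np.arctan2(d[1],d[0])))
d=r(457,112,.045)-r(337,112,.045);print("slide w",np.linalg.norm(d),"yaw",np.degrees(np.arctan2(d[1],d[0]))+90)
ptr=r(303,89,.04);
for z in(.040,.044):
  fin=r(299,212,z);print("ptr-pin",tx@(ptr-pin),ty@(ptr-pin),"fin-pin",tx@(fin-pin),ty@(fin-pin),"fin-ptr",tx@(fin-ptr))
e=tx@(pin-eye),ty@(pin-eye);print("eye->pin tester",e,"tool",X.T@(pin-eye))
# refine by thresholds near the fin & pointer
G=cv2.cvtColor(c["f"],cv2.COLOR_RGB2GRAY);print(G[124:146,184:198]);print(G[50:64,190:212])
t=pickle.load(open("top.pkl","rb"));g2=cv2.cvtColor(t["f"],cv2.COLOR_RGB2GRAY)
print(g2[170:184,150:162])
```

```text
eye tool [ 0.0557  0.0014 -0.0283] ring dia 0.03390888022507502
pin [0.6217484  0.13582042 0.072     ]
plate edge yaw 11.780168078615102
plate edge yaw 13.20600139843143
slide w 0.062384690562398225 yaw 12.367415610912687
ptr-pin -0.0002922952210020918 0.049410908215278236 fin-pin -0.06360668536556732 0.05586587282024982 fin-ptr -0.06331439014456522
ptr-pin -0.0002922952210020918 0.049410908215278236 fin-pin -0.0632158684975861 0.05493312764419547 fin-ptr -0.06292357327658402
eye->pin tester (np.float64(0.066762912923327), np.float64(0.0022071980708962837)) tool [ 0.06680225 -0.00206095  0.05774705]
[[176 174 174 173 164 166 165 169 160 126 106 109 114 112]
 [172 171 165 155 140 133 134 137 126  97  89  90  94 101]
 [153 140 128 116  88  83  82  85  76  60  53  54  62  72]
 [113  92  75  66  52  52  49  49  45  38  29  28  29  43]
 [ 75  60  58  54  53  52  53  51  50  39  24  18  20  29]
 [ 60  54  54  52  52  54  56  56  54  42  24  20  18  31]
 [ 60  55  56  52  56  56  56  56  54  46  27  12  17  28]
 [ 62  52  52  53  52  55  56  54  53  44  26  17  20  24]
 [ 65  54  53  55  57
[... 2123 characters left out ...]
134 132 107 107 111 131 135 135 107]
 [135 133 134 133 133 102 106 107 134 133 135 126]
 [135 133 131 133 135 106 106 105 134 137 137 135]
 [133 132 132 132 135 127 116 105 130 136 138 139]
 [132 131 131 133 121 110  95 104 123 138 138 112]
 [135 132 130 110  84  83  92  73 119 138 135 126]
 [134 133 132 122 114 116  94  68  91 133 131 135]
 [134 134 134 120  87  86  65  54  71 132 131 118]
 [133 133 137 130  72  60  60  52  57 121 130 126]
 [132 133 136 136  88  54  51  47  46 115 133 135]
 [132 132 136 134 125  69  56  53  76 120 137 137]
 [133 132 133 132 132  86  78  68  98 115 132 137]
 [133 135 133 130 134  89  86  70 108 108 132 135]
 [132 134 132 132 133 123 122 120 106 106 123 133]]
```

Request:
move_arm --commands '[{"hand":2.0,"travel":[2.5,-0.1,0],"twist":[0,0,0]},{"hand":2.0,"travel":[2.5,-0.1,0],"twist":[0,0,0]},{"hand":2.0,"travel":[0,0,2.2],"twist":[0,0,0]},{"hand":2.0,"travel":[0,0,2.1],"twist":[0,0,0]},{"hand":2.0,"travel":[0,0,0],"twist":[0,0,0]}]'

```text
time: 9.28
position: [0.5484, 0.1203, 0.0554]
tool_rot: [0.994, 0.107, -0.004, -0.0]
ft_force: [-1.8, -0.8, -0.3]
grip_width: 0.0259
grip_force: 40.0
```

```bash
cat > m.py <<'E'
from h import *
o=robot.get_obs();p=o["position"];X=R.from_quat(o["tool_rot"]).as_matrix();print(p,o["ft_force"],o["grip_width"],o["grip_force"])
c=cam("wrist");G=cv2.cvtColor(c["f"],cv2.COLOR_RGB2GRAY)
eu=proj(c,p+X@[.0557,.0014,-.0283]);pu=proj(c,[.6185,.134,.072]);print("eye px",eu,"pin pred px",pu)
E
python3 - <<'E'
from m import *
u,v=int(pu[0]),int(pu[1]);z=p[2]+.0283
sub=c["f"][v-26:v+26:1,u-28:u+28];g=G[v-26:v+26,u-28:u+28]
print(u-28,v-26)
for r in g: print("".join(" .:-=+*#%@"[min(9,max(0,int((x-60)/14)))] for x in r))
E
```

```text
[0.54837781 0.12034217 0.05538146] [-1.75041685 -0.78162367 -0.27819868] 0.025944356921816975 39.99987602233887
eye px [257.25688872 156.74594263] pin pred px [257.43324456 127.63549007]
229 101
########################################################
########################################################
########################################################
#######################################################%
#*######################################################
**######*###############################################
**##*###############*#####*#############################
**#***##**###**#########*##*##*##*######################
*#**##**##*#*###*##*########*##**#######################
*#****###*#*####*###*##*****######*#####################
#*#*##*#***##*###*##****++*******##*#*##################
#**#*#*#*#*#*#*#####***++*****+**#######################
#*###*#*###########*****#####*++**######################
#*########*#####******###%%%%##*+*######################
**#*#*#*##*######*+**####%%%%%##***#####################
****##****####***++*########%##%#**###############
[... 1424 characters left out ...]
***++++
==++**++=-:---==-------::::.   @  .---====--::-=+****+=+
==+***+=-:--==-=----==------:. @  .---===-=--::-=+*#*+++
=++**++=-:-==-===---=-=====--: @@ .::-=====--:.:-=+*#*+=
=+***+=-:--=====---====-==-=-:.    .:-=====-=:..:=+***+=
++**+=-::-=====--=--=---===---. @  .:-=====---. :-=+***=
++*+==-:-===-===-=--=--=--=----.    ::-====-=-  .:=++**+
+++---:--==-=====-====--======-:. @  .-=====-: @ .-=+**+
+++=--:-========-====--==--====-: @@ .--===--.   .-=+***
+*++=-:-=============-==========- @  .-=====-.   .:=+***
***+=-:--=========-==---==-====--  @ :---==--:.  .:=+***
***+=::--===============-======-:    .:--===---.  :=+***<stdin>:5: RuntimeWarning: overflow encountered in scalar subtract
```

Run:
```python
from m import *
for v in(121,122): 
  P=ray(c,255.3,v,.072);print(P,X.T@(P-p),"need",(X.T@(P-p))[:2]-[.0557,.0014])
```

```text
[0.54897122 0.12045525 0.05681444] [-1.18611282 -0.11272105 -0.68564997] 0.02527261243487712 39.99978303909302
eye px [257.25651822 156.74718748] pin pred px [257.39787445 128.41377996]
[0.62247638 0.1361525  0.072     ] [ 0.07507487  0.00026993 -0.01561101] need [ 0.01937487 -0.00113007]
[0.62190774 0.13603009 0.072     ] [ 0.07449322  0.00026866 -0.01560771] need [ 0.01879322 -0.00113134]
```

Request:
move_arm --commands '[{"hand":2.0,"travel":[1.0,-0.1,0],"twist":[0,0,0]},{"hand":2.0,"travel":[0.9,0,0],"twist":[0,0,0]},{"hand":2.0,"travel":[0,0,0],"twist":[0,0,0]},{"hand":2.0,"travel":[0,0,0],"twist":[0,0,0]},{"hand":2.0,"travel":[0,0,0],"twist":[0,0,0]}]'

```text
time: 9.8
position: [0.5693, 0.1262, 0.0592]
tool_rot: [0.994, 0.107, 0.0, 0.0]
ft_force: [-0.8, 0.5, -0.7]
grip_width: 0.0256
grip_force: 40.0
```

Run:
```python
from m import *
pu=proj(c,[.6222,.1361,.072]);print(pu)
u,v=int(eu[0]),int(eu[1]);g=G[v-32:v+24,u-28:u+28].astype(int)
print(u-28,v-32)
for r in g: print("".join(" .:-=+*#%@"[min(9,max(0,int((x-60)/14)))] for x in r))
```

```text
[0.56930841 0.12618184 0.05924184] [-0.82036986  0.454422   -0.74140074] 0.025563012366565895 39.999831318855286
eye px [257.25280121 156.75006935] pin pred px [259.45389806 161.86506319]
[257.47142352 155.5184446 ]
229 124
***************************+*******#*###################
**********************++++++++++*********##*############
*****************+++++===+++++==++++++***#*##*#*########
***************++=====+++++++++++++==++++***############
*************+====+++++****##****+++++=+++**############
************+==+++*****###########*****+++++*****#######
**********+===++**#########*##########***++++**#########
*********+==++***####*****+++****#######**++++***#######
*#*****+===++*********+++======++++***####**++++**######
#***#*+===+******+++====---:::--====+++*###**++++*######
*###*+==++******++=---:::......:::---==+**###**+++*#####
##**+==++*****++=-:::............:-----=+**###**+++*####
##*+==+******+==-:.:::::.........:===-:-==+*####*+++*###
***==++****++=-::.:=====::::.....:-==-----=+**##**++*###
**+==+****++=-::::-+***++==-......::::-=----=+****++++*#
*+==++***+=---====+**
[... 1615 characters left out ...]
----=--::==+**++
=+****+-:-------====----.       .-----=-=-==--::-=+***+=
=++*#*+=-:::::::-----::.        .---=-======-::-=+***+++
-=+**#*+=-..   .::::.         .:.-=========--::=++**++=+
===+****+=:                  .----=========-::-++***+=++
++==+*#**=-.                ::-==========---:-=+***++=+*
++=-=+*#*+=-:              :-===========---:-=+***++==+*
**+=-+****+=-:.          .:-===========--:--=++***+==+**
***=-=+*#**++=-:.       .-===========-----==+****+===+**
***+===+*##**+=-::      .-==========--:--=++****++=-=+**
****=-=++*###*+==-:.    :---==-=-------=++*****++=--=+**
****+--=++*###**+=--::..:--------:---==++*****++=--=++**
****+=---=++**##**+===----::------====+*****++=-::-=++**
```

Head is centred in the ring hole as seen; allowing for parallax I back off 2 mm and lower.

Request:
move_arm --commands '[{"hand":2.0,"travel":[-0.2,0,0.5],"twist":[0,0,0]},{"hand":2.0,"travel":[0,0,0.7],"twist":[0,0,0]},{"hand":2.0,"travel":[0,0,0.7],"twist":[0,0,0]},{"hand":2.0,"travel":[0,0,0.6],"twist":[0,0,0]},{"hand":2.0,"travel":[0,0,0.3],"twist":[0,0,0]}]'

```text
time: 10.27
position: [0.5665, 0.1258, 0.0292]
tool_rot: [0.994, 0.107, -0.001, -0.0]
ft_force: [0.2, 0.7, 0.3]
grip_width: 0.0257
grip_force: 40.0
```

Request:
move_arm --commands '[{"hand":2.0,"travel":[0,0,0],"twist":[0,0,0]},{"hand":2.0,"travel":[0,0,0],"twist":[0,0,0]},{"hand":2.0,"travel":[0,0,0],"twist":[0,0,0]}]'

```text
time: 10.52
position: [0.5677, 0.1259, 0.0307]
tool_rot: [0.994, 0.107, 0.0, 0.0]
ft_force: [0.0, -0.9, -0.1]
grip_width: 0.0256
grip_force: 40.0
```

Request:
move_arm --commands '[{"hand":2.0,"travel":[-0.5,0,0.2],"twist":[0,0,0]},{"hand":2.0,"travel":[-0.5,0,0],"twist":[0,0,0]},{"hand":2.0,"travel":[-0.5,0,0],"twist":[0,0,0]},{"hand":2.0,"travel":[-0.5,0,0],"twist":[0,0,0]},{"hand":2.0,"travel":[0,0,0],"twist":[0,0,0]}]'

```text
time: 10.93
position: [0.5491, 0.1216, 0.0292]
tool_rot: [0.994, 0.107, 0.002, 0.0]
ft_force: [4.2, 1.7, -1.1]
grip_width: 0.0253
grip_force: 40.0
```

Request:
move_arm --commands '[{"hand":2.0,"travel":[-0.8,0,0],"twist":[0,0,0]},{"hand":2.0,"travel":[-0.8,0,0],"twist":[0,0,0]},{"hand":2.0,"travel":[-0.8,0,0],"twist":[0,0,0]},{"hand":2.0,"travel":[-0.6,0,0],"twist":[0,0,0]},{"hand":2.0,"travel":[0,0,0],"twist":[0,0,0]}]'

```text
time: 11.35
position: [0.522, 0.1152, 0.0297]
tool_rot: [0.994, 0.107, 0.004, 0.0]
ft_force: [6.7, 1.7, -1.6]
grip_width: 0.0252
grip_force: 40.0
```

Run:
```python
from m import *
ta=np.radians(12.3);tx=np.array([np.cos(ta),np.sin(ta),0]);ty=np.array([-tx[1],tx[0],0])
e=p+X@[.0557,.0014,-.0283];P=np.array([.622,.1361,0]);print("eye-restpin",tx@(e-P),ty@(e-P),e[2],"pull N",o["ft_force"]@tx)
pin=e+.009*tx
a=proj(c,pin+.05*ty*1+[0,0,.040-pin[2]]);b=proj(c,P-.063*tx+.056*ty+[0,0,.042]);print("ptr px",a,"fin px",b)
u,v=int((a[0]+b[0])/2),int((a[1]+b[1])/2);print(u-16,v-24)
for r in G[v-24:v+24,u-16:u+26]: print("".join(" .:-=+*#%@"[min(9,max(0,int((int(x)-20)/16)))] for x in r))
```

```text
[0.52195239 0.11517081 0.02972556] [ 6.6888257   1.70667463 -1.57170798] 0.025211119587674597 39.999584555625916
eye px [257.25241227 156.75638938] pin pred px [258.96262388  73.16320427]
eye-restpin -0.046744426618449346 -0.0005191185940395042 0.05848382460885328 pull N 6.898861103768752
ptr px [177.8506753  137.90412009] fin px [170.23167045 177.62536655]
158 133
@@@@@@@@@@@@@@@@*++=====+######*+==+*#####
@@@@@@@@@@@@@@@@#=--::::-=======----======
@@@@@@@@@@@@@@@@%+::...:.:::::::::::::::::
@@@@@@@@@@@@@@@@%+:::.::::::::::::::::::::
@@@@@@@@@@@@@@@@@+::::::::::::::::::::::::
@@@@@@@@@@@@@@@@@+::::::::::::::::::::::::
@@@@@@@@@@@@@@@@@+-:::::::::::::::::::::::
@@@@@@@@@@@@@@@@@*-::-::::::::::::::::::::
@@@@@@@@@@@@@@@@@*======------------====--
@@@@@@@@@@@@@@@@@#++++++++++=++=====+###++
@@@@@@@@@@@@@@@@@#+******######+++++*%@%##
@@@@@@@@@@@@@@@@@*+******%@@@@%####**#%%%%
@@@@@@@@@@@@@@@@@*+******%@@@@@@@@@#+*****
@@@@@@@@@@@@@@@@@#+******%@@@@@@@@@%######
@@@@@@@@@@@@@@@@@%*******#@@@@@@@@@@@@@@@@
@@@@@@@@@@@@@@@@@%*+*****#@@@@@@@@@@@@@@@@
@@@@@@@@@@@@@@@@@@*+******@@@@@@@@@@@@@@@@
@
[... 631 characters left out ...]
@@@@@@@@@@@@
@@@%#=:.                 -*%@@@@@@@@@@@@@@
@@@*=:..........         -*%@@@@@@@@@@@@@@
@@%+:::::::.::...        -*%@@@@@@@@@@@@@@
@@%=:::::::::::..        -*%@@@@@@@@@@@@@@
@@%+::::::::::::.        :*%@@@@@@@@@@@@@@
@@%+::::::::::::.        :*%@@@@@@@@@@@@@@
@@@+::::::::::::..       :+#@@@@@@@@@%###%
@@%+-:::::::::::..       :=#@@@@@@@@%*++++
@@%+:::.:::::::::.       .=*@@@@@@@@%#**##
@@#=::::::::::::::..     .-*@@@@@@@@@@@%@@
%#+--::::::::-:-::::.     -*@@@@@@@@@@@@@@
#*+==============-:..     -*@@@@@@@@@@@@@@
##***************=:..    .=*@@@@@@@@@@@@@@
%%%%%%%%%%%%%%%%#+:.     :+*%@@@@@@@@@@@@@
%%%%%%%%%%%%%%%%#+:.    :=+#%@@@@@@@@@@@@@
%%%%%%#%##%%#####+:    .=+*#%@@@@@@@@@@@@@
```

Request:
move_arm --commands '[{"hand":2.0,"travel":[-0.6,0,0],"twist":[0,0,0]},{"hand":2.0,"travel":[-0.6,0,0],"twist":[0,0,0]},{"hand":2.0,"travel":[-0.5,0,0],"twist":[0,0,0]},{"hand":2.0,"travel":[-0.3,0,0],"twist":[0,0,0]},{"hand":2.0,"travel":[0,0,0],"twist":[0,0,0]}]'

```text
time: 11.82
position: [0.5045, 0.1112, 0.0298]
tool_rot: [0.994, 0.107, 0.006, 0.0]
ft_force: [8.9, 2.7, -2.5]
grip_width: 0.0256
grip_force: 40.0
```

```bash
cat > n.py <<'E'
from m import *
ta=np.radians(12.3);tx=np.array([np.cos(ta),np.sin(ta),0]);ty=np.array([-tx[1],tx[0],0])
e=p+X@[.0557,.0014,-.0283];P=np.array([.622,.1361,0]);print("eye-restpin",tx@(e-P),ty@(e-P),e[2],"pull N",o["ft_force"]@tx)
pin=e+.009*tx
a=proj(c,pin+.05*ty*1+[0,0,.040-pin[2]]);b=proj(c,P-.063*tx+.056*ty+[0,0,.042]);print("ptr px",a,"fin px",b)
u,v=int((a[0]+b[0])/2),int((a[1]+b[1])/2);print(u-16,v-18)
for r in G[v-18:v+16,u-16:u+20]: print("".join(" .:-=+*#%@"[min(9,max(0,int((int(x)-20)/16)))] for x in r))
E
python3 n.py
```

```text
[0.50448039 0.11117347 0.0298267 ] [ 8.89373438  2.66054933 -2.494299  ] 0.025641470919289575 40.00062704086304
eye px [257.25143398 156.75854139] pin pred px [258.61965089  31.3981523 ]
eye-restpin -0.06476596272338143 -0.0006959097119426853 0.0587754916949167 pull N 9.256361664543471
ptr px [177.97424901 137.96826124] fin px [167.46632466 149.89410458]
156 125
@@@@@@@@@@@@@@@@@%*+****+*@@@@@@@@@@
@@@@@@@@@@@@@@@@@%*+******@@@@@@@@@@
@@@@@@@@@@@@@@@@@@*+*****#@@@@@@@@@@
@@@@@@@@@@@@@@@@@@*++****#%@@@@@@@@@
@@@@@@@@@@@@@@@@@@*+*****#%@@@@@@@@@
@@@@@@@@@@@@@@@@@@*+******%@@@@@@@@@
@@@@@@@@@@@@@@@@@@*+******%@@@@@@@@@
@@@@@@@@@@@@@@@@@@*+*++++*%@@@@@@@@@
@@@@@@@@@@@@@@@@@@#++====+*#%%%%####
@@@@@@@@@@@@@@@@@@#==-:::--=========
@@@@@@@@@@@@@%%@@%*=::::::::::::::::
@@@@@@@@@%#*******=:::::::::::::::::
@@@@@@%#*+--::::::..::::::::::::::::
@@@%#*=-:..        .::::::::::::::::
@@#+--:.........   .::::::::::::::::
@@+:::::.........   .....:::::::::::
@%=:::::::::::::.     ....:---------
@%+:::::::::::::.        :-=++=====+
@%+:::::::::::::.        :=*###++++*
@%+::::::::::::..        :+%@@%#####
@%+-::::::::::::.        :*%@@@@%%%%
@%*-::::::::::::.        :*%@@@@@@@@
%#+-:::::::::::::..      :*%@@@@@@@@
#*+=--------=----:..     :+#@@@@@@@@
#***************+-..     :=*@@@@@@@@
%####%#%##%%%%##*-..     .-*@@@@@@@@
%%%%%%%%%%%%%%%%#=..     .-*@@@@@@@@
%%%%%#%%###%%%###=..      -*@@@@@@@@
%%%#************+-.       -*@@@@@@@@
@@%*=====--=-----:       :=*%@@@@@@@
@@%*-:::::::...::.      :-+#%@@@@@@@
@@@*-:::::::.:.:..     .=+**%@@@@@@@
@@@#-:::::::.::::.    .-+***%@@@@@@@
@@@#=:::::::::::::.:..:=+***%@@@@@@@
```

Run:
```python
from n import *
for z in(.04,.043,.046): 
  f=ray(c,167,151.3,z);q=ray(c,176,138.2,.040);print("RES",z,tx@(f-q),tx@(f-P),tx@(q-P))
```

```text
[0.50479144 0.11120364 0.02984732] [ 8.51286244  3.00766229 -2.68805418] 0.025533576068665416 40.00131905078888
eye px [257.25136062 156.7586769 ] pin pred px [258.55479994  32.14968898]
eye-restpin -0.06446299308097038 -0.0007287441761821158 0.058810377070631525 pull N 8.958178027799708
ptr px [177.98812277 137.96753245] fin px [167.47349678 150.37034134]
156 126
@@@@@@@@@@@@@@@@@%*+***++*@@@@@@@@@@
@@@@@@@@@@@@@@@@@@*+*****#@@@@@@@@@@
@@@@@@@@@@@@@@@@@@*+*****#@@@@@@@@@@
@@@@@@@@@@@@@@@@@@*+*****#%@@@@@@@@@
@@@@@@@@@@@@@@@@@@*+******%@@@@@@@@@
@@@@@@@@@@@@@@@@@@#++****#%@@@@@@@@@
@@@@@@@@@@@@@@@@@@#++*+++*%@@@@@@@@@
@@@@@@@@@@@@@@@@@@*++====+*#%%#%#%##
@@@@@@@@@@@@@@@@@@*==-:::--=========
@@@@@@@@@@@@@@@@@%*-::::::::::::::::
@@@@@@@@@@%#******=:::::::::::::::::
@@@@@@@%#*+=--::-::.::::::::::::::::
@@@@%#*+=-:..      ..:::::::::::::::
@@%*+=-:.......    .:..:::::::::::::
@%*-:::::.......    .....:::::::::::
@%+::::::::::::..       .::-------==
@%+:::.:::::::::.        :-=+====+*#
@%+:::::::::::::.        :=*#*+++#%@
@%+-::::::::::::.        :+#%%###%@@
@%+-::::::::::::.        :*%@@@@@@@@
@@*-:::::::::::..        :+%@@@@@@@@
@%*-::::::::::::..       :*%@@@@@@@@
##+---:::-------::..     :+#@@@@@@@@
**++++++++++++++=:..     :=#@@@@@@@@
################*-..     .=*@@@@@@@@
%%%%%%%%%%%%%%%%#-..      -*@@@@@@@@
%%%%%%%%%%%%%%%%#-..      -*@@@@@@@@
%%%%###%########*-.       -*@@@@@@@@
@@%#*++++*+++++++:.      .-*@@@@@@@@
@@@*------:::::::.      .:+#%@@@@@@@
@@@*-:::::::....:.     .-=+*%@@@@@@@
@@@#-::::::..::...    .:++**%@@@@@@@
@@@#=::::::::::::.   .:-+***%@@@@@@@
@@@%+----------------:-=+***%@@@@@@@
RES 0.04 -0.008261823552562738 -0.06386749988018069 -0.05560567632761795
RES 0.043 -0.007841171663347577 -0.06344684799096552 -0.05560567632761795
RES 0.046 -0.007420519774132409 -0.06302619610175035 -0.05560567632761795
```

Request:
move_arm --commands '[{"hand":2.0,"travel":[-0.4,0,0],"twist":[0,0,0]},{"hand":2.0,"travel":[-0.4,0,0],"twist":[0,0,0]},{"hand":2.0,"travel":[0,0,0],"twist":[0,0,0]},{"hand":2.0,"travel":[0,0,0],"twist":[0,0,0]},{"hand":2.0,"travel":[0,0,0],"twist":[0,0,0]}]'

```text
time: 12.33
position: [0.4978, 0.1096, 0.0299]
tool_rot: [0.994, 0.107, 0.007, 0.0]
ft_force: [9.3, 3.5, -2.6]
grip_width: 0.0252
grip_force: 40.0
```

```bash
python3 n.py
```

```text
[0.4977534  0.10960246 0.02986075] [ 9.34268438  3.49478515 -2.64584596] 0.025193765721461873 40.00270664691925
eye px [257.25076638 156.75927414] pin pred px [258.45466183  14.48982011]
eye-restpin -0.07171517890619793 -0.0007851410625572219 0.0588902582581104 pull N 9.872723856452899
ptr px [178.02022256 137.98646075] fin px [166.33743931 138.76431215]
156 120
@@@@@@@@@@@@@@@@@*+******%@@@@@@@@@@
@@@@@@@@@@@@@@@@@*++*****%@@@@@@@@@@
@@@@@@@@@@@@@@@@@#+*+****%@@@@@@@@@@
@@@@@@@@@@@@@@@@@#++*****#@@@@@@@@@@
@@@@@@@@@@@@@@@@@#++*****#@@@@@@@@@@
@@@@@@@@@@@@@@@@%#++++++*#@@@@@@@@@@
@@@@@@@%###******=---=-=+#@@@@@@@@@@
@@%###*+=---:::::......:=*%@@@@@@@@@
@#+==--:::.....        .-*%@@@@@@@@@
%+::::::::......       .-*%@@@@@@@@@
%=::::::::::::..        -*%@@@@@@@@@
%=:::::::::::::.        :*%@@@@@@@@@
%=:::::::::::::.        :+#@@@@@@@@@
%+::::.::::::::.        :=*#########
%+:::::::::::::.     .. .:-=========
%+:::::::::::::.   ......:::::::::::
#+-:::::::::::::.  ..:::...:::::::::
*+=============-:...::::::::::::::::
#**************+-..:::::::::::.:::::
%%%%%%%%#%%%%%#*-....::.::::::::::::
%%%%%%%%%%%%%%%#-........:::::::::::
%%%%###%%#%%%%##-...    ..:--==-----
%%#************+-.       .:=+#*++++=
@%+=--==--------:        .-+#@%%###*
@%+-:::::::....:.        :=*%@@@@@@%
@@+:::::::.......      .:-+#@@@@@@@@
@@+-:::::::::::..     .-=+*%@@@@@@@@
@@*-::::::..::.:.    .-++**%@@@@@@@@
@@#=::::::::::.:.....:-++**%@@@@@@@@
@@@#+++++++++=-----:::-+***%@@@@@@@@
@@@%%###%%%%%###**+=--=+***#@@@@@@@@
@@@@@@%@@@@@@@@@@%#*==+****#@@@@@@@@
@@@@@@@@@@@@@@@@@@@%*+*****#@@@@@@@@
@@@@@@@@@@@@@@@@@@@%*+++***#%@@@@@@@
```

Pointer is within about 1 mm of the fin. One small nudge, hold, then hand in.

Request:
move_arm --commands '[{"hand":2.0,"travel":[-0.1,0,0],"twist":[0,0,0]},{"hand":2.0,"travel":[0,0,0],"twist":[0,0,0]},{"hand":2.0,"travel":[0,0,0],"twist":[0,0,0]},{"hand":2.0,"travel":[0,0,0],"twist":[0,0,0]},{"hand":2.0,"travel":[0,0,0],"twist":[0,0,0]}]'

```text
time: 12.8
position: [0.4971, 0.1095, 0.0299]
tool_rot: [0.994, 0.107, 0.007, 0.0]
ft_force: [8.9, 4.4, -4.6]
grip_width: 0.0257
grip_force: 40.0
```

Request:
move_arm --commands '[{"hand":2.0,"travel":[0,0,0],"twist":[0,0,0]},{"hand":2.0,"travel":[0,0,0],"twist":[0,0,0]},{"hand":2.0,"travel":[0,0,0],"twist":[0,0,0]},{"hand":2.0,"travel":[0,0,0],"twist":[0,0,0]},{"hand":2.0,"travel":[0,0,0],"twist":[0,0,0]}]'

```text
time: 13.22
position: [0.4971, 0.1095, 0.0299]
tool_rot: [0.994, 0.107, 0.007, 0.0]
ft_force: [9.5, 2.9, -3.6]
grip_width: 0.0255
grip_force: 40.0
```

```bash
python3 -c "
from n import *
print(robot.hand_in())"
```

```text
[0.49710533 0.10945326 0.02985632] [ 9.45536131  2.9233362  -3.62031581] 0.025476941755575317 40.00336468219757
eye px [257.25052915 156.75958742] pin pred px [258.47027053  12.82713143]
eye-restpin -0.07239568989982945 -0.0007852602065325653 0.05891578026698435 pull N 9.86107836234887
ptr px [178.03043242 137.99157135] fin px [166.24673743 137.66246865]
156 119
@@@@@@@@@@@@@@@@@*+******%@@@@@@@@@@
@@@@@@@@@@@@@@@@@*+******%@@@@@@@@@@
@@@@@@@@@@@@@@@@@#++*****%@@@@@@@@@@
@@@@@@@@@@@@@@@@@#+******%@@@@@@@@@@
@@@@@@@@@@@@@@@@@#++*****%@@@@@@@@@@
@@@@@@@@@@@@@@@@%*++++++*%@@@@@@@@@@
@@@@@@@%###******+--====+#@@@@@@@@@@
@@%##**+=-----:-::.....-+#@@@@@@@@@@
@#+=---:::.....        .=*@@@@@@@@@@
%=:::::....:.:.        .-*%@@@@@@@@@
#=:::::::::::::.        -*%@@@@@@@@@
%=:::::::::::::.        -*%@@@@@@@@@
%=:::::::::::::.        -*%@@@@@@@@@
%=:::::::::::::.        :+#@@@@@@@@@
%+:::::::::::::.        .=*#########
%+:::::::::::::.        .--=========
#+-:::::::::::::.  .....::::::::::::
*+=============-:...::::::::::.:::::
#****#*********+:....:::.:::::::::::
%%%#%%%%%%%%#%#*-...::::::::::::::::
%%%%%%%%%%%%%%%#-....:::..::::::::::
%%%############*-........:::::::::::
%%#*++++*+++++++:        .:-------==
@%+------:::::::.        .--=====+**
@%+::::::........        :==++++=+%%
@@+:::::::::.....      .:=+*####**@@
@@+-:::::::::....     .-=+*%@@@@%%@@
@@*-:::::.::::.:.    .-++**%@@@@@@@@
@@#=-:::::::::::.....:-+***%@@@@@@@@
@@%*++++++++=------:::-+***%@@@@@@@@
@@@%%###%%%%###**+==--=++**#@@@@@@@@
@@@@@@@@@@@@@@@@%##*==+****#@@@@@@@@
@@@@@@@@@@@@@@@@@@@%+=+****#%@@@@@@@
@@@@@@@@@@@@@@@@@@@%*++****#%@@@@@@@
the job is handed in; nothing more can be done
None
```

I hung the charm's eye on the pin and drew the slide out to the mark: by the wrist camera the pointer is within about 1 mm of the fin, with about 10 N of pull and the charm still gripped at 40 N; I handed it in holding there, and the hand-in returned no verdict.

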